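Read the job label, then hold the code reader over the clip in the nest

ROBOT

A 6-joint arm with a two-finger parallel gripper is mounted at the origin on the work surface; the furniture and walls round the work are solid. World frame = base frame: x ahead of the robot, y to its left, z up, the work surface at z = 0. Lengths are in m, angles in degrees, forces in N, time in s.
With the tool pointing down it reaches from about 0.35 to 0.875 m from the base axis. Payload 4.2 kg.
Tool frame: the origin (TCP) lies at the very end of the fingers, on their centre line; the grasp point (between the pads) lies ctrl.grip_point_offset behind it (ctrl.grip_point_offset is the distance from the TCP to the grasp point, in m); z points along the fingers, y is the direction in which the jaws open and shut (so a half turn about z gives the same grasp; the last joint's range is limited). The gripper opens to 85 mm and grips with 20 to 120 N. Pads are 22 mm wide; open, the fingers measure 114 mm over their backs; the gripper's body (76 mm by 85 mm) begins 54 mm behind the grasp point. The pads swing forward as they close: fully open they stand 13 mm farther back than shut.
Start: joints at [-49.125, 22.042, 0.453, 0, -68.411, -14.817], TCP at [0.275, -0.561, 0.205] pointing down, gripper open.
Joint ranges: [-179.83, 179.83], [-69.29, 118.12], [-61.27, 80.66], [-181.25, 117.63], [-171.15, -9.14], [-177.46, 177.46]. Speed limits (degrees/s): [159.86, 159.86, 180, 180, 180, 180].

INTERFACE

Orientations are given as a 3x3 rotation matrix whose columns are the frame's x, y, z axes.
In Python, from bench import ctrl, eyes, finder gives the robot as it stands. The module is installed in compiled form; this text tells all that it offers.
- The arm moves only by the tool apply_moves, never from a script. Its argument "increments" is a list of rows, each an object of numbers: "rx", "ry", "rz": the turn, a rotation vector about the world's x, y, z in rad; "dx", "dy", "dz": the shift along the world's x, y, z in m; "grip": the opening, from 0 (shut) to 1 (fully open). In form: [{"rx": .., "ry": .., "rz": .., "dx": .., "dy": .., "dz": .., "grip": ..}, ...]. A call has 1 to 20 rows; each row shifts and turns the commanded pose from where the row before left it; what a row does not reach is not made up. A row lasts 1/12 s, in which the tool goes at most 41.7 mm and 7.16 degrees, less where a joint would pass 70% of its speed; a pose out of reach is approached as far as the arm can. A call is refused whole if a number of a shift passes 0.0417 or a number of a turn 0.125, either way. A call with a gripper value outside its range is refused whole. The fingers move at their own pace and stop on an object; "newtons" is the grip in N (left out, the last holds). Time passes only in rows, so rows that do not move let the fingers close. It gives the time, the measured TCP pose, the force and the opening at its end, in the units of the state.
- ctrl.observe(): the state, without advancing time (a new reading comes with each control period).
- eyes.grab_frame(name): name is "side" or "top"; returns a dict with "color" (384x512x3 uint8, blue, green, red), "fov_y" (degrees; the focal length in pixels is half the picture's height over the tangent of half this angle, whatever the lens; pixels are square), "cx", "cy" (the principal point, pixels), "k1" (the pictures are not rectified: a ray, as slopes to the right and down, at radius r is drawn at 1 + k1 r^2 times it, then the intrinsics apply), "R" (3x3) and "t" (3): a world point X has camera coordinates R X + t. Camera axes: x right, y down, z forward; pixel columns grow to the right and rows downward; lengths in m; the calibration is good to about 2 mm. A picture is of the moment at which its call begins. There is no depth.
- ctrl.sign_off(): hands the job in, once; it reports no verdict.
Trained networks look in the newest picture that a camera, given by its name, has taken for a name from the list of things; names that differ only in an ending like _2 or _b are one class to them, and where a whole thing is asked for, a point or a joint stands for the part that bears it (a point fixed in the world has none). Each returns a list of dicts, best first, with "p" (0 to 1); they miss things now and then, are a little off and sometimes report something else, mostly with a low value. They report only what shows in the picture. A call takes as long as a camera call. They do not tell look-alikes from the thing itself.
- finder.recognise(name, camera): "location" ([x, y, z] in m, in world coordinates, good to about 4 mm: the middle of the surface that is visible of it).
- finder.outline_of(name, camera): "pixels" (384x512 bool, what is visible of it).
The state is a dict: "t": time; "joint_pos": joint angles; "joint_vel": joint speeds; "effort": joint torques, N m; "tool_pos": TCP position; "eef_rot": TCP orientation; "ft_force": force on the tool from outside, world axes, zero at the start; "moment": the same for the moment, N m; "gripper_width": finger opening in m.
Only numpy, scipy, OpenCV 4.12 (cv2) and the standard library are available. Lean on these libraries where they do the work, as an engineer would, in place of code of your own. Each camera call takes 0.05 s, during which the arm holds its last target.

TASK

Take the hand-held code reader out of its dock by the grip and aim its window square-on at the middle of the barcode label on the sloping stand, about 5 cm away, steady for two seconds. Then carry it over what stands in the way, lower it between the two side guards of the inspection nest and finish holding it there, centred about 15 mm above the clip, level, long side of the head along the guards. It must never touch the stand or the nest, the bin, bottle, mug and marker stay where they are, and the reader is still held in the gripper, still and hovering, when you finish.

Things in the scene. Friction and masses are not known exactly. Their poses are not given: they have to be found in the camera images.
- reader_center (a point): centre (half-way up) of the loose code reader, 110 mm tall, about 0.18 kg, upright in its dock, head down. Its grey grip, an upright bar 30 (its x) x 26 (its y) mm, reaches from 32 to 110 mm above the underside. Pinch it across the 26 mm (along y), 20 to 30 mm above this point. z is up the grip
- reader_window (a point): centre of the reader's window, the middle of its flat underside, 55 mm below reader_center along the reader's z; same axes as reader_center; the window looks along -z
- reader: the code reader as a whole: white head 72 (its x, the long side) x 46 (its y) x 32 mm high below, grey grip above; origin at the centre of its underside, same axes as reader_window
- dock: fixed grey cradle, 98 (its x) x 72 (its y) mm, in which the reader stands at the start, with about 7 mm of play on each side; its floor is 8 mm and its lip 17 mm above the origin, which lies at bench-top height under its centre
- label_stand: fixed aluminium stand, foot 92 x 110 mm, that carries the sloping label plate; origin at bench-top height under its centre, front towards its -x
- label (a point): centre of the white barcode label (52 x 82 mm, black bars) on the stand's sloping plate (84 x 112 mm), 60 mm above the bench top. z is square out of the label: upward and towards the stand's front, 23 degrees (0.40 rad) from vertical; x runs up the slope, y along the plate's lower edge
- nest: fixed aluminium inspection nest, base 124 (its x) x 100 (its y) mm; origin at bench-top height under its centre. Two upright side guards, 110 mm long along x, 6 mm thick, stand at y = +-42 mm (78 mm clear between them), their tops 50 mm above the origin; open at both x ends
- clip_top (a point): centre of the top of the small steel clip (26 x 19 x 6 mm, fixed) on the pad in the middle of the nest, 22 mm above the nest's origin and so 28 mm below the tops of the guards; axes of the nest: x along the guards, z up
- bin: loose open red parts bin, 190 (x) x 120 (y) mm, 52 mm high; origin under its centre. Bystander
- bottle: loose white dispenser bottle with blue collar, 60 x 60 mm, 138 mm high; origin under its centre. Bystander
- mug: loose spotted mug, 92 x 127 mm with its handle, 93 mm high; origin under its centre. Bystander
- pen: loose felt marker lying flat, 136 mm long along its x, 18 mm thick; origin under its centre. Bystander
Mind the look-alikes: they are no part of the job. Leave any red or turquoise look-alike of the reader alone.

How it is judged:
By the outcome, as a careful person would: the job done as asked, in the order asked, and still so for the second after the job is handed in, while the arm keeps its last pose, push and grip.
It also fails if it takes over 48 s, if anything falls off the work surface, if the arm or the gripper's body presses on something with over 40 N, if the wrist force passes 120 N, or if a joint passes its speed limit or range.

## Working session

There is one attempt and no reset: what is moved stays moved. The work goes in short steps, Python scripts to look and compute and a tool call to move; the robot and the scene stay as the last step left them, time stands still between calls to the robot, and variables do not carry over. Pictures are saved under pics/ and viewed, and the job is handed in when it is done.

Besides the shell and the picture viewer there is one more tool, called as name(argument=value, ...) on one line, values as JSON. apply_moves: Moves the arm, as the interface text tells. Its arguments: {"type":"object","properties":{"increments":{"type":"array"},"newtons":{"type":"number"}},"required":["increments"]}

```bash
mkdir -p pics
python3 - <<'E'
from bench import ctrl, eyes, finder
import cv2, numpy as np
s=ctrl.observe(); print(s, ctrl.grip_point_offset)
for c in ("side","top"):
    f=eyes.grab_frame(c); cv2.imwrite(f"pics/{c}0.png",f["color"]); print(c,{k:v for k,v in f.items() if k!="color"})
    for n in ["reader","reader_center","reader_window","dock","label_stand","label","nest","clip_top","bin","bottle","mug","pen"]:
        print(n,[(np.round(d["location"],3).tolist(),round(d["p"],2)) for d in finder.recognise(n,c)[:4]])
print(ctrl.observe()["t"])
E
```

```text
{'t': 0.0, 'joint_pos': array([-4.91236095e+01,  2.20915860e+01,  3.78599416e-01, -2.94972739e-02,
       -6.84092523e+01, -1.48156516e+01]), 'joint_vel': array([-0.01357754,  0.0986368 ,  0.01503761,  0.07063438,  0.03998325,
       -0.06731081]), 'effort': array([-1.13742142e-03, -3.92288482e+01,  1.88395411e+01,  4.18619335e+00,
       -4.82378571e-03, -7.68275981e-06]), 'tool_pos': array([ 0.27430419, -0.56087418,  0.20360356]), 'eef_rot': array([[-8.98412218e-01, -4.39151928e-01, -1.03421720e-03],
       [-4.39153138e-01,  8.98410157e-01,  1.92640819e-03],
       [ 8.31653699e-05,  2.18488838e-03, -9.99997610e-01]]), 'ft_force': array([-0.50096087, -0.10341646, -0.35343469]), 'moment': array([ 0.03678304, -0.02493893,  0.00374921]), 'gripper_width': 0.08523426672753659} 0.0187
side {'fov_y': 55.205917951642064, 'cx': 260.0179382383345, 'cy': 186.9846821803505, 'k1': 0.036079795263161185, 'R': array([[-9.99891541e-01, -9.04431015e-03,  1.16235352e-02],
       [-1.47235953e-02,  5.95154985e-01, -8.03476048e-01],
       [ 3.49081632e-04, -8.03560044e-01, -5.95223600e-01]]), 't': ar
[... 1274 characters left out ...]
 -0.273, 0.035], 0.89), ([0.516, -0.396, 0.04], 0.73), ([0.586, -0.241, 0.03], 0.69)]
reader_window [([0.459, -0.274, 0.042], 0.85), ([0.587, -0.24, 0.033], 0.69), ([0.504, 0.243, 0.007], 0.62), ([0.52, -0.392, 0.039], 0.55)]
dock [([0.45, -0.27, 0.017], 0.55), ([0.4, -0.116, 0.017], 0.35)]
label_stand [([0.588, -0.019, 0.056], 0.93), ([0.502, 0.247, 0.008], 0.58)]
label [([0.592, -0.021, 0.066], 0.71), ([0.682, -0.153, 0.104], 0.57)]
nest [([0.503, 0.246, 0.01], 0.95)]
clip_top [([0.499, 0.248, 0.006], 0.57)]
bin [([0.767, 0.127, -0.004], 0.78)]
bottle [([0.684, -0.151, 0.105], 0.86)]
mug [([0.425, 0.069, 0.053], 0.82)]
pen [([0.399, -0.114, 0.019], 0.61), ([0.501, 0.245, 0.009], 0.59)]
1.3
```

Run:
```python
import cv2
for c in ("side","top"):
    im=cv2.imread(f"pics/{c}0.png"); cv2.imwrite(f"pics/{c}0b.png",cv2.resize(im,(800,600),interpolation=cv2.INTER_CUBIC))
```

```text
(no output)
```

View pics/side0b.png

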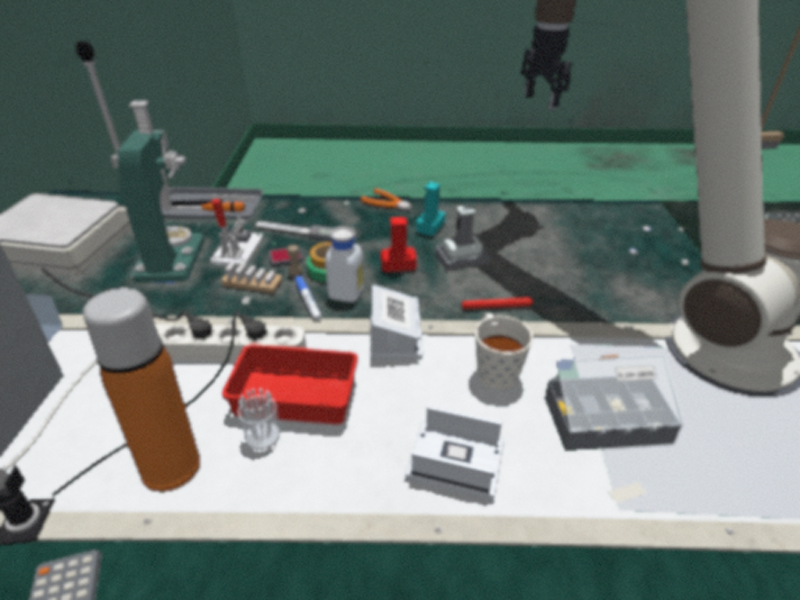

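View pics/top0b.png

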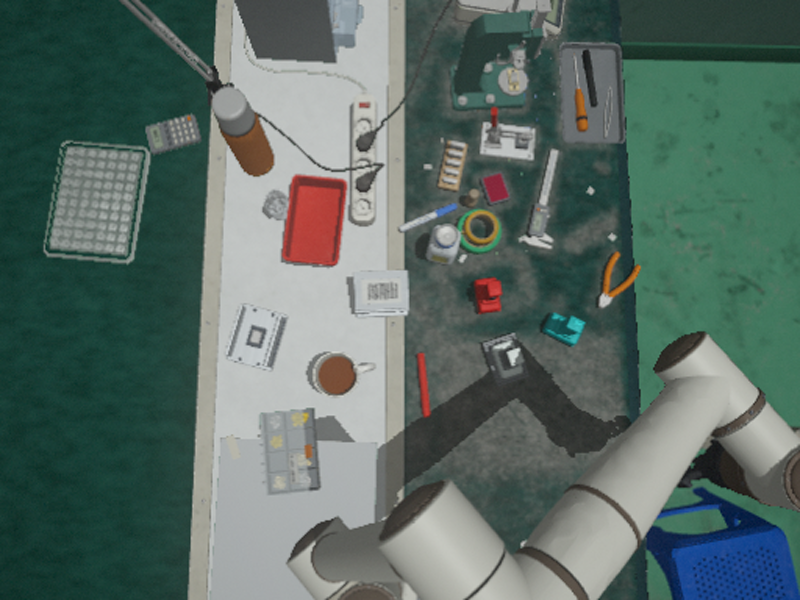

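```bash
cat > h.py <<'E'
import numpy as np, cv2, pickle
class Cam:
    def __init__(s,f):
        s.f=0.5*384/np.tan(np.radians(f["fov_y"])/2); s.cx,s.cy,s.k=f["cx"],f["cy"],f["k1"]; s.R=np.array(f["R"]); s.t=np.array(f["t"])
    def proj(s,X):
        X=np.atleast_2d(X); c=X@s.R.T+s.t; p=c[:,:2]/c[:,2:]; r2=(p**2).sum(1,keepdims=True)
        p=p*(1+s.k*r2); return p*s.f+[s.cx,s.cy]
    def ray(s,uv):
        d=(np.atleast_2d(uv)-[s.cx,s.cy])/s.f; p=d.copy()
        for _ in range(20): p=d/(1+s.k*(p**2).sum(1,keepdims=True))
        D=np.c_[p,np.ones(len(p))]@s.R; return -s.R.T@s.t, D
    def onz(s,uv,z):
        o,D=s.ray(uv); return o+D*((z-o[2])/D[:,2])[:,None]
def crop(img,c,w,h,k,name,pts=None):
    # crop centred at c with scale k, with tick labels
    x0,y0=int(c[0]-w/2),int(c[1]-h/2); x0=max(x0,0); y0=max(y0,0)
    s=cv2.resize(img[y0:y0+h,x0:x0+w],None,fx=k,fy=k,interpolation=cv2.INTER_CUBIC)
    for x in range(-(-x0//10)*10,x0+w,10):
        cv2.line(s,(int((x-x0+.5)*k),0),(int((x-x0+.5)*k),6),(0,255,255),1); cv2.putText(s,str(x),(int((x-x0)*k),16),0,.35,(0,255,255),1)
    for y in range(-(-y0//10)*10,y0+h,10):
        cv2.line(s,(0,int((y-y0+.5)*k)),(6,int((y-y0+.5)*k)),(0,255,255),1); cv2.putText(s,str(y),(8,int((y-y0+.5)*k)+4),0,.35,(0,255,255),1)
    for seg in (pts or []):
        q=[(int((u-x0+.5)*k),int((v-y0+.5)*k)) for u,v in seg]
        for a,b in zip(q[:-1],q[1:]): cv2.line(s,a,b,(0,255,0),1,cv2.LINE_AA)
    if name: cv2.imwrite(name,s)
    return s
E
python3 - <<'E'
from bench import eyes,finder
import pickle,cv2,numpy as np
from h import *
out={}
for c in ("side","top"):
    f=eyes.grab_frame(c); out[c]=f
    for n in ("reader","nest","label_stand","dock"):
        out[c,n]=[(d["p"],np.packbits(d["pixels"]),d["pixels"].sum()) for d in finder.outline_of(n,c)]
pickle.dump(out,open("f0.pkl","wb"))
def pair(n,X,k):
    a=[]
    for c in ("side","top"):
        uv=Cam(out[c]).proj(np.array(X))[0]; a.append(crop(out[c]["color"],uv,64,64,k,None))
    cv2.imwrite(f"pics/{n}.png",np.hstack(a))
pair("rd",[.455,-.272,.05],6); pair("ls",[.59,-.015,.04],6); pair("ns",[.5,.246,.02],6)
E
```

```text
(no output)
```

View pics/rd.png

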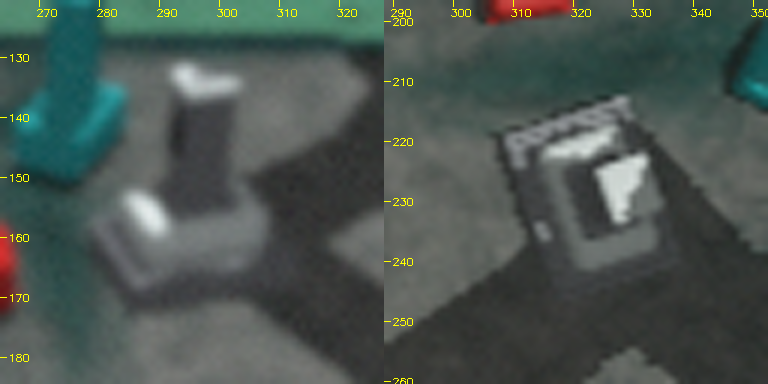

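View pics/ls.png

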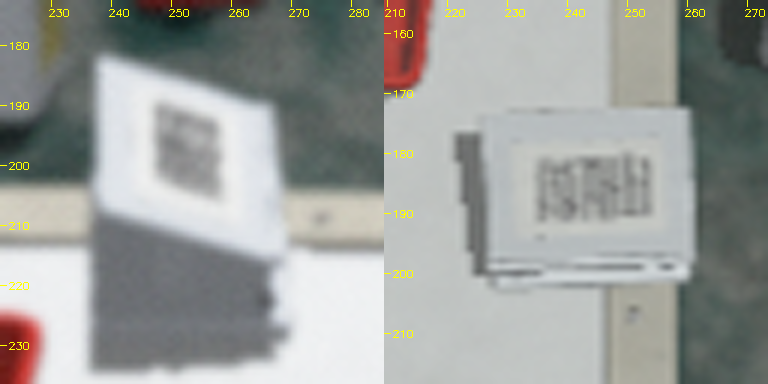

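View pics/ns.png

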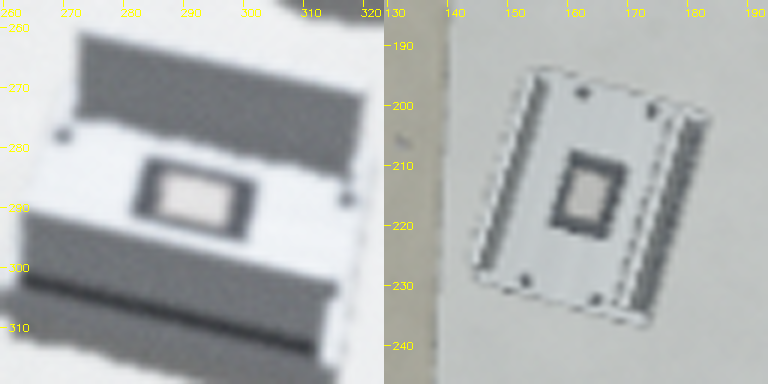

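```bash
cat > fit.py <<'E'
import pickle,cv2,numpy as np
from h import *
from scipy.optimize import least_squares
D=pickle.load(open("f0.pkl","rb")); C={c:Cam(D[c]) for c in("side","top")}
cen={"rd":[.455,-.272,.05],"ls":[.59,-.015,.04],"ns":[.5,.246,.02]}
def off(n,c):
    u=C[c].proj(np.array(cen[n]))[0]; return int(u[0]-32),int(u[1]-32)
def px(n,c,p):
    o=off(n,c); p=np.array(p,float)
    if c=="top": p=p-[384,0]
    return p/6+o-.5
def Rz(a): return np.array([[np.cos(a),-np.sin(a),0],[np.sin(a),np.cos(a),0],[0,0,1]])
a=0.40
RL=np.array([[np.cos(a),0,-np.sin(a)],[0,1,0],[np.sin(a),0,np.cos(a)]])
def box(x,y,z0,z1):
    c=[(-x,-y),(x,-y),(x,y),(-x,y),(-x,-y)]
    return [[(p[0],p[1],z0) for p in c],[(p[0],p[1],z1) for p in c]]+[[(p[0],p[1],z0),(p[0],p[1],z1)] for p in c[:4]]
def sh(segs,d): return [[tuple(np.add(p,d)) for p in s] for s in segs]
def fit(n,pts,zoff,Rl=np.eye(3),x0=None,w=None):
    def res(q):
        r=[]
        for c,L in pts.items():
            X=np.array([p for p,_ in L]); Xw=(X@Rl.T)@Rz(q[2]).T+[q[0],q[1],zoff]
            r.append((C[c].proj(Xw)-np.array([px(n,c,u) for _,u in L])).ravel())
        return np.concatenate(r)
    s=least_squares(res,x0,loss="soft_l1"); print(n,np.round(s.x,4),"yawdeg",np.degrees(s.x[2]).round(2)); print(np.round(res(s.x).reshape(-1,2),2).tolist()); return s.x
def overlay(n,segs,q,zoff,Rl=np.eye(3),name=None):
    im=[]
    for c in("side","top"):
        S=[]
        for s in segs:
            X=np.array(s); X=np.concatenate([np.linspace(X[i],X[i+1],5) for i in range(len(X)-1)])
            S.append(C[c].proj((X@Rl.T)@Rz(q[2]).T+[q[0],q[1],zoff]))
        uv=C[c].proj(np.array(cen[n]))[0]; im.append(crop(D[c]["color"],uv,64,64,6,None,S))
    cv2.imwrite(name,np.hstack(im))
E
python3 - <<'E'
from fit import *
m=1e-3
N={"side":[((.055,-.039,.05),(79,32)),((-.055,-.039,.05),(364,95)),((.055,.045,.05),(25,212)),((-.055,.045,.05),(338,288))],
"top":[((.055,-.045,.05),(686,122)),((-.055,-.045,.05),(634,305)),((.055,.039,.05),(535,80)),((-.055,.039,.05),(480,265))]}
q=fit("ns",N,0,x0=[.5,.246,-.2])
segs=sh(box(.055,.003,.01,.05),(0,.042,0))+sh(box(.055,.003,.01,.05),(0,-.042,0))+box(.062,.05,0,.01)+box(.013,.0095,.016,.022)
overlay("ns",segs,q,0,name="pics/ns1.png")
p=[(.042,.056,0),(.042,-.056,0),(-.042,-.056,0),(-.042,.056,0)]
L={"side":list(zip(p,[(95,205),(97,55),(272,105),(288,262)])),"top":list(zip(p,[(487,108),(690,108),(693,260),(485,258)]))}
q=fit("ls",L,.06,RL,x0=[.59,-.015,0])
overlay("ls",[p+p[:1],[(.026,.041,0),(.026,-.041,0),(-.026,-.041,0),(-.026,.041,0),(.026,.041,0)]],q,.06,RL,name="pics/ls1.png")
p=[(.015,.013,.11),(.015,-.013,.11),(-.015,-.013,.11),(-.015,.013,.11)]
Rr={"side":[],"top":list(zip(p,[(597,165),(648,152),(662,210),(612,225)]))}
Rr.pop("side")
q=fit("rd",Rr,.008,x0=[.455,-.272,.35])
overlay("rd",box(.036,.023,0,.032)+box(.015,.013,.032,.11)+box(.049,.036,-.008,.009),q,.008,name="pics/rd1.png")
E
```

```text
ns [ 0.5004  0.2451 -0.2489] yawdeg -14.26
[[-0.22, 0.1], [0.92, -0.28], [-0.43, -0.39], [0.11, -1.12], [-0.29, -1.62], [-1.06, 0.82], [-0.03, -1.11], [-0.56, 0.87]]
ls [ 0.5945 -0.0203  0.0224] yawdeg 1.28
[[0.15, 0.33], [1.25, -0.11], [-0.69, 0.86], [-2.21, 0.45], [-0.39, 0.44], [0.6, -0.07], [0.22, -0.22], [0.61, 0.65]]
rd [ 0.4549 -0.2839  0.2437] yawdeg 13.96
[[0.11, 0.07], [-0.25, 0.24], [-0.02, 0.08], [0.15, -0.41]]
```

View pics/ns1.png

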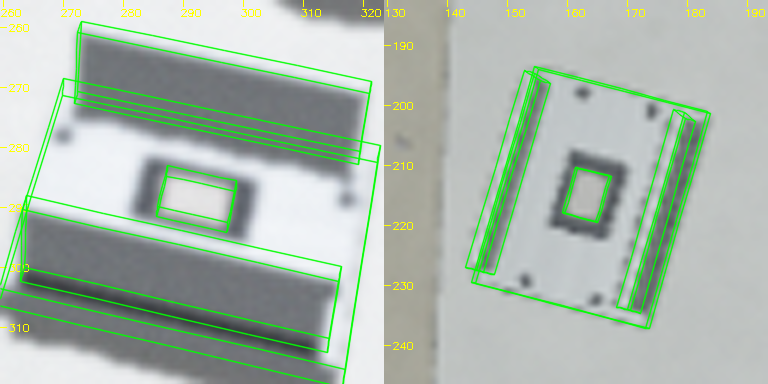

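View pics/ls1.png

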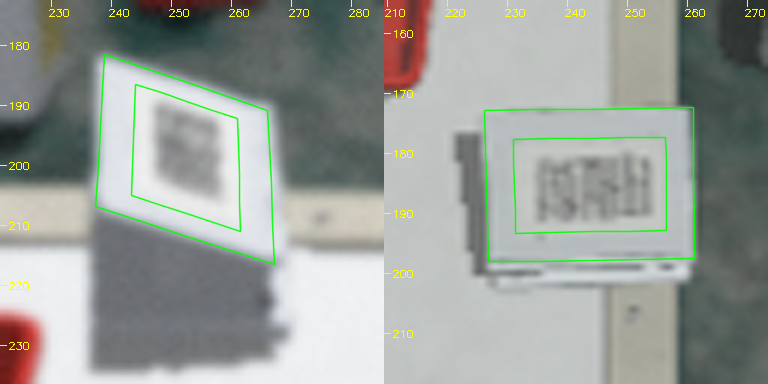

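View pics/rd1.png

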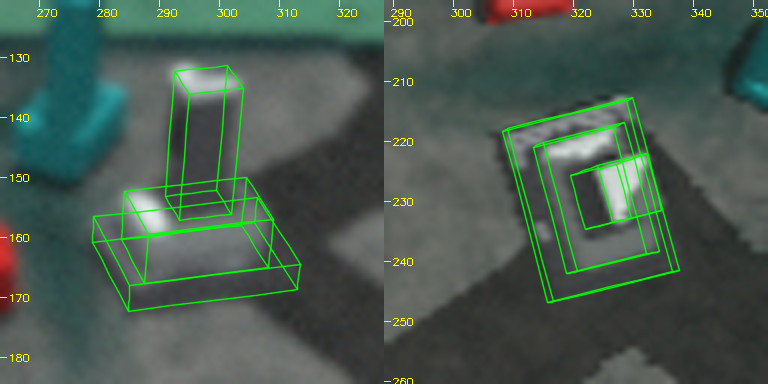

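apply_moves(increments=[{"dx": 0.006,"dy": 0.009,"rz": -0.01,"grip": 0.8},{"dx": 0.01,"dy": 0.016,"rz": -0.02,"grip": 0.8},{"dx": 0.012,"dy": 0.019,"rz": -0.02,"grip": 0.8},{"dx": 0.014,"dy": 0.021,"rz": -0.02,"grip": 0.8},{"dx": 0.014,"dy": 0.021,"rz": -0.02,"grip": 0.8},{"dx": 0.014,"dy": 0.021,"rz": -0.02,"grip": 0.8},{"dx": 0.014,"dy": 0.021,"rz": -0.02,"grip": 0.8},{"dx": 0.014,"dy": 0.021,"rz": -0.02,"grip": 0.8},{"dx": 0.014,"dy": 0.021,"rz": -0.02,"grip": 0.8},{"dx": 0.014,"dy": 0.021,"rz": -0.02,"grip": 0.8},{"dx": 0.014,"dy": 0.021,"rz": -0.01,"grip": 0.8},{"dx": 0.014,"dy": 0.021,"grip": 0.8},{"dx": 0.012,"dy": 0.02,"grip": 0.8},{"dx": 0.01,"dy": 0.016,"grip": 0.8},{"dx": 0.005,"dy": 0.009,"grip": 0.8},{"grip": 0.8},{"grip": 0.8}])

```text
invalid input
```

apply_moves(increments=[{"rx": 0,"ry": 0,"rz": -0.01,"dx": 0.006,"dy": 0.009,"dz": 0,"grip": 0.8},{"rx": 0,"ry": 0,"rz": -0.02,"dx": 0.01,"dy": 0.016,"dz": 0,"grip": 0.8},{"rx": 0,"ry": 0,"rz": -0.02,"dx": 0.012,"dy": 0.019,"dz": 0,"grip": 0.8},{"rx": 0,"ry": 0,"rz": -0.02,"dx": 0.014,"dy": 0.021,"dz": 0,"grip": 0.8},{"rx": 0,"ry": 0,"rz": -0.02,"dx": 0.014,"dy": 0.021,"dz": 0,"grip": 0.8},{"rx": 0,"ry": 0,"rz": -0.02,"dx": 0.014,"dy": 0.021,"dz": 0,"grip": 0.8},{"rx": 0,"ry": 0,"rz": -0.02,"dx": 0.014,"dy": 0.021,"dz": 0,"grip": 0.8},{"rx": 0,"ry": 0,"rz": -0.02,"dx": 0.014,"dy": 0.021,"dz": 0,"grip": 0.8},{"rx": 0,"ry": 0,"rz": -0.02,"dx": 0.014,"dy": 0.021,"dz": 0,"grip": 0.8},{"rx": 0,"ry": 0,"rz": -0.02,"dx": 0.014,"dy": 0.021,"dz": 0,"grip": 0.8}])

```text
t: 2.63
tool_pos: [0.4011, -0.3694, 0.2049]
eef_rot: [[-0.965, -0.261, 0.0], [-0.261, 0.965, -0.0], [-0.0, -0.0, -1.0]]
ft_force: [0.1, -0.8, -0.1]
gripper_width: 0.0682
```

apply_moves(increments=[{"rx": 0,"ry": 0,"rz": 0,"dx": 0.014,"dy": 0.023,"dz": 0,"grip": 0.8},{"rx": 0,"ry": 0,"rz": 0,"dx": 0.013,"dy": 0.021,"dz": 0,"grip": 0.8},{"rx": 0,"ry": 0,"rz": 0,"dx": 0.012,"dy": 0.019,"dz": 0,"grip": 0.8},{"rx": 0,"ry": 0,"rz": -0.01,"dx": 0.009,"dy": 0.015,"dz": 0,"grip": 0.8},{"rx": 0,"ry": 0,"rz": 0,"dx": 0.005,"dy": 0.009,"dz": 0,"grip": 0.8},{"rx": 0,"ry": 0,"rz": 0,"dx": 0,"dy": 0,"dz": -0.01,"grip": 0.8},{"rx": 0,"ry": 0,"rz": 0,"dx": 0,"dy": 0,"dz": -0.02,"grip": 0.8},{"rx": 0,"ry": 0,"rz": 0,"dx": 0,"dy": 0,"dz": -0.02,"grip": 0.8},{"rx": 0,"ry": 0,"rz": 0,"dx": 0,"dy": 0,"dz": -0.015,"grip": 0.8},{"rx": 0,"ry": 0,"rz": 0,"dx": 0,"dy": 0,"dz": -0.01,"grip": 0.8},{"rx": 0,"ry": 0,"rz": 0,"dx": 0,"dy": 0,"dz": 0,"grip": 0.8}])

```text
t: 3.55
tool_pos: [0.4514, -0.2834, 0.1269]
eef_rot: [[-0.968, -0.251, -0.005], [-0.251, 0.968, 0.002], [0.005, 0.003, -1.0]]
ft_force: [-0.8, -0.1, 1.2]
gripper_width: 0.0682
```

Run:
```python
from bench import eyes
from h import *
o=[]
for c in("side","top"):
    f=eyes.grab_frame(c); uv=Cam(f).proj(np.array([.455,-.28,.09]))[0]; o.append(crop(f["color"],uv,64,64,6,None))
cv2.imwrite("pics/pre.png",np.hstack(o))
```

```text
(no output)
```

View pics/pre.png

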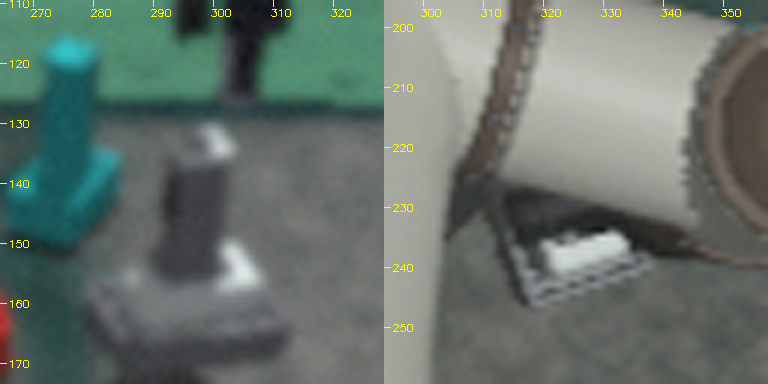

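Run:
```python
from bench import ctrl,eyes
from h import *
s=ctrl.observe(); print(s["t"],s["tool_pos"],s["ft_force"])
f=eyes.grab_frame("side"); p=s["tool_pos"]; R=s["eef_rot"]
print(Cam(f).proj(np.array([p,p+R[:,1]*.034,p-R[:,1]*.034,[.4549,-.2839,.118]])))
```

```text
3.65 [ 0.45346189 -0.28406495  0.12972533] [ 0.28257212 -0.3994538   0.97441278]
[[299.01502132 130.49687151]
 [302.57129664 135.53629805]
 [295.6162243  125.67848354]
 [298.29120242 133.80054925]]
```

apply_moves(newtons=60, increments=[{"rx": 0,"ry": 0,"rz": 0,"dx": 0.001,"dy": 0.001,"dz": -0.01,"grip": 0.8},{"rx": 0,"ry": 0,"rz": 0,"dx": 0,"dy": 0,"dz": -0.015,"grip": 0.8},{"rx": 0,"ry": 0,"rz": 0,"dx": 0,"dy": 0,"dz": -0.015,"grip": 0.8},{"rx": 0,"ry": 0,"rz": 0,"dx": 0,"dy": 0,"dz": -0.012,"grip": 0.8},{"rx": 0,"ry": 0,"rz": 0,"dx": 0,"dy": 0,"dz": -0.007,"grip": 0.8},{"rx": 0,"ry": 0,"rz": 0,"dx": 0,"dy": 0,"dz": -0.003,"grip": 0.8},{"rx": 0,"ry": 0,"rz": 0,"dx": 0,"dy": 0,"dz": 0,"grip": 0.8},{"rx": 0,"ry": 0,"rz": 0,"dx": 0,"dy": 0,"dz": 0,"grip": 0.6},{"rx": 0,"ry": 0,"rz": 0,"dx": 0,"dy": 0,"dz": 0,"grip": 0.5},{"rx": 0,"ry": 0,"rz": 0,"dx": 0,"dy": 0,"dz": 0,"grip": 0.4},{"rx": 0,"ry": 0,"rz": 0,"dx": 0,"dy": 0,"dz": 0,"grip": 0.2},{"rx": 0,"ry": 0,"rz": 0,"dx": 0,"dy": 0,"dz": 0,"grip": 0},{"rx": 0,"ry": 0,"rz": 0,"dx": 0,"dy": 0,"dz": 0,"grip": 0},{"rx": 0,"ry": 0,"rz": 0,"dx": 0,"dy": 0,"dz": 0,"grip": 0},{"rx": 0,"ry": 0,"rz": 0,"dx": 0,"dy": 0,"dz": 0,"grip": 0},{"rx": 0,"ry": 0,"rz": 0,"dx": 0,"dy": 0,"dz": 0,"grip": 0}])

```text
t: 5.03
tool_pos: [0.4551, -0.2828, 0.0686]
eef_rot: [[-0.968, -0.252, 0.001], [-0.252, 0.968, -0.001], [-0.001, -0.001, -1.0]]
ft_force: [-0.7, -0.5, 5.8]
gripper_width: 0.025
```

apply_moves(increments=[{"rx": 0,"ry": 0,"rz": 0,"dx": 0,"dy": 0,"dz": 0.004,"grip": 0},{"rx": 0,"ry": 0,"rz": 0,"dx": 0,"dy": 0,"dz": 0.006,"grip": 0},{"rx": 0,"ry": 0,"rz": 0,"dx": 0,"dy": 0,"dz": 0.01,"grip": 0},{"rx": 0,"ry": 0,"rz": 0,"dx": 0,"dy": 0,"dz": 0.014,"grip": 0},{"rx": 0,"ry": 0,"rz": 0,"dx": 0,"dy": 0,"dz": 0.018,"grip": 0},{"rx": 0,"ry": 0,"rz": 0,"dx": 0,"dy": 0,"dz": 0.018,"grip": 0},{"rx": 0,"ry": 0,"rz": 0,"dx": 0,"dy": 0,"dz": 0.018,"grip": 0},{"rx": 0,"ry": 0,"rz": 0,"dx": 0,"dy": 0,"dz": 0.018,"grip": 0},{"rx": 0,"ry": 0,"rz": 0,"dx": 0,"dy": 0,"dz": 0.018,"grip": 0},{"rx": 0,"ry": 0,"rz": 0,"dx": 0,"dy": 0,"dz": 0.018,"grip": 0},{"rx": 0,"ry": 0,"rz": 0,"dx": 0,"dy": 0,"dz": 0.01,"grip": 0},{"rx": 0,"ry": 0,"rz": 0,"dx": 0,"dy": 0,"dz": 0.004,"grip": 0},{"rx": 0,"ry": 0,"rz": 0,"dx": 0,"dy": 0,"dz": 0,"grip": 0},{"rx": 0,"ry": 0,"rz": 0,"dx": 0,"dy": 0,"dz": 0,"grip": 0},{"rx": 0,"ry": 0,"rz": 0,"dx": 0,"dy": 0,"dz": 0,"grip": 0}])

```text
t: 6.28
tool_pos: [0.4538, -0.2821, 0.2224]
eef_rot: [[-0.968, -0.252, -0.002], [-0.252, 0.968, 0.001], [0.002, 0.002, -1.0]]
ft_force: [-0.4, 0.7, -1.8]
gripper_width: 0.025
```

```bash
cat > hand.py <<'E'
from bench import ctrl,eyes
from h import *
import sys,pickle
from fit import box
name=sys.argv[1]; L=float(sys.argv[2]) if len(sys.argv)>2 else .0613
dx=float(sys.argv[3]) if len(sys.argv)>3 else 0.
o=[];fr={}
for c in("side","top"): fr[c]=eyes.grab_frame(c)
s=ctrl.observe(); print(s["t"],s["tool_pos"].round(4),s["eef_rot"].round(4).tolist(),s["ft_force"].round(1),s["moment"].round(3),s["gripper_width"])
pickle.dump((fr,s),open(name+".pkl","wb"))
T=s["eef_rot"]; p=s["tool_pos"]
Rr=np.c_[-T[:,0],T[:,1],-T[:,2]]   # reader axes (x = -tool x)
w=p+T[:,2]*L+Rr[:,0]*dx; print("window",w.round(4),"axis z",Rr[:,2].round(4))
for c in("side","top"):
    cam=Cam(fr[c]); S=[]
    for seg in box(.036,.023,0,.032)+box(.015,.013,.032,.11): S.append(cam.proj(np.array(seg)@Rr.T+w))
    uv=cam.proj(w+Rr[:,2]*.05)[0]; o.append(np.vstack([crop(fr[c]["color"],uv,64,48,6,None),crop(fr[c]["color"],uv,64,48,6,None,S)]))
cv2.imwrite(f"pics/{name}.png",np.hstack(o))
E
python3 hand.py lift
```

```text
6.3833 [ 0.454  -0.2822  0.2225] [[-0.9677, -0.2519, -0.0023], [-0.252, 0.9677, 0.0009], [0.002, 0.0014, -1.0]] [ 0.5  0.3 -0.7] [-0.044 -0.03  -0.025] 0.025042143554550263
window [ 0.4539 -0.2822  0.1612] axis z [ 2.3e-03 -9.0e-04  1.0e+00]
```

View pics/lift.png

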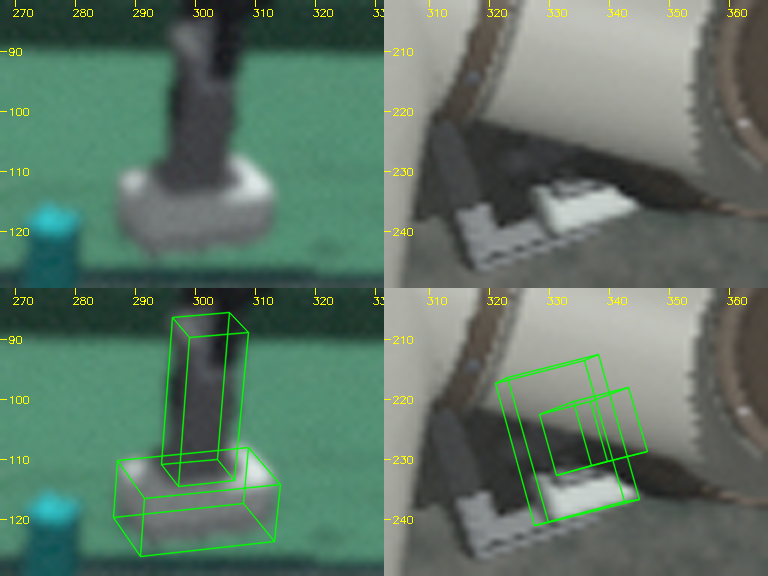

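apply_moves(increments=[{"rx": 0,"ry": 0,"rz": -0.02,"dx": 0.003,"dy": 0.008,"dz": 0,"grip": 0},{"rx": 0,"ry": 0,"rz": -0.03,"dx": 0.005,"dy": 0.016,"dz": 0,"grip": 0},{"rx": 0,"ry": 0,"rz": -0.04,"dx": 0.006,"dy": 0.022,"dz": 0,"grip": 0},{"rx": 0,"ry": 0,"rz": -0.04,"dx": 0.007,"dy": 0.024,"dz": 0,"grip": 0},{"rx": 0,"ry": 0,"rz": -0.04,"dx": 0.007,"dy": 0.024,"dz": 0,"grip": 0},{"rx": 0,"ry": 0,"rz": -0.035,"dx": 0.007,"dy": 0.024,"dz": 0,"grip": 0},{"rx": 0,"ry": 0,"rz": -0.03,"dx": 0.007,"dy": 0.024,"dz": 0,"grip": 0},{"rx": 0.001,"ry": -0.03,"rz": 0,"dx": 0.007,"dy": 0.024,"dz": 0,"grip": 0},{"rx": 0.001,"ry": -0.05,"rz": 0,"dx": 0.007,"dy": 0.024,"dz": 0,"grip": 0},{"rx": 0.001,"ry": -0.06,"rz": 0,"dx": 0.006,"dy": 0.022,"dz": 0,"grip": 0},{"rx": 0.001,"ry": -0.06,"rz": 0,"dx": 0.006,"dy": 0.02,"dz": -0.002,"grip": 0},{"rx": 0.001,"ry": -0.06,"rz": 0,"dx": 0.005,"dy": 0.015,"dz": -0.003,"grip": 0},{"rx": 0.001,"ry": -0.06,"rz": 0,"dx": 0.003,"dy": 0.01,"dz": -0.004,"grip": 0},{"rx": 0.001,"ry": -0.05,"rz": 0,"dx": 0.002,"dy": 0.003,"dz": -0.004,"grip": 0},{"rx": 0.001,"ry": -0.03,"rz": 0,"dx": 0,"dy": 0,"dz": -0.001,"grip": 0},{"rx": 0,"ry": 0,"rz": 0,"dx": 0,"dy": 0,"dz": 0,"grip": 0},{"rx": 0,"ry": 0,"rz": 0,"dx": 0,"dy": 0,"dz": 0,"grip": 0},{"rx": 0,"ry": 0,"rz": 0,"dx": 0,"dy": 0,"dz": 0,"grip": 0}])

```text
t: 7.88
tool_pos: [0.5332, -0.0224, 0.2101]
eef_rot: [[-0.921, -0.02, 0.389], [-0.018, 1.0, 0.008], [-0.389, 0.0, -0.921]]
ft_force: [-1.0, -0.5, -0.9]
gripper_width: 0.025
```

```bash
python3 hand.py pre2
```

```text
7.9833 [ 0.5334 -0.0224  0.2102] [[-0.9207, -0.0193, 0.3898], [-0.0176, 0.9998, 0.0078], [-0.3899, 0.0003, -0.9208]] [ 0.1 -0.4 -0.9] [ 0.044  0.98  -0.034] 0.025002940975706534
window [ 0.5573 -0.022   0.1537] axis z [-0.3898 -0.0078  0.9208]
```

View pics/pre2.png

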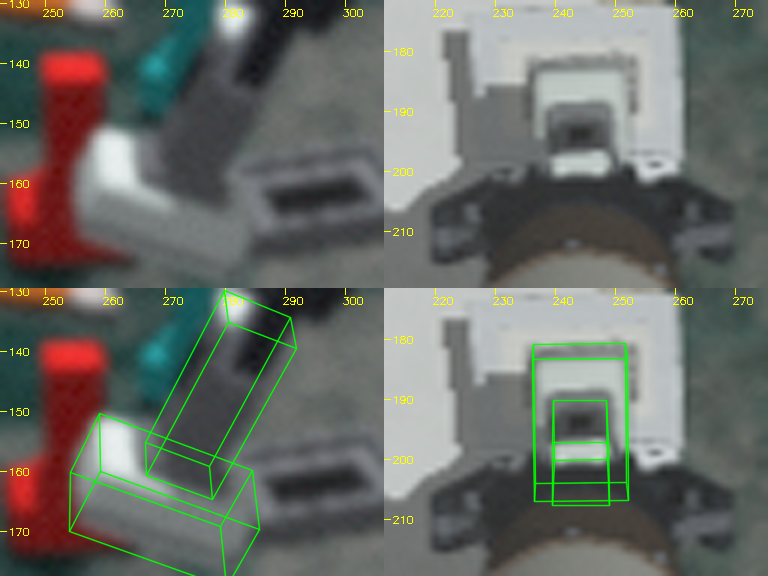

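```bash
cat > ov.py <<'E'
import pickle,sys
from h import *
from fit import box
name,cn,L,dx,pit=sys.argv[1],sys.argv[2],*map(float,sys.argv[3:6])
fr,s=pickle.load(open(name+".pkl","rb")); T=s["eef_rot"]; p=s["tool_pos"]; Rr=np.c_[-T[:,0],T[:,1],-T[:,2]]
w=p+T[:,2]*L+Rr[:,0]*dx; cam=Cam(fr[cn]); uv=cam.proj(w+Rr[:,2]*.04)[0]
S=[cam.proj(np.array(q)@Rr.T+w) for q in box(.036,.023,0,.032)+box(.015,.013,.032,.11)]
g=fr[cn]["color"]; g=np.clip(g.astype(float)*1.3,0,255).astype(np.uint8)
cv2.imwrite("pics/"+sys.argv[6],np.hstack([crop(g,uv,36,40,11,None),crop(g,uv,36,40,11,None,S)]))
E
python3 ov.py pre2 side .0606 0 0 z1.png; python3 ov.py lift side .0606 0 0 z2.png
```

```text
(no output)
```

View pics/z1.png

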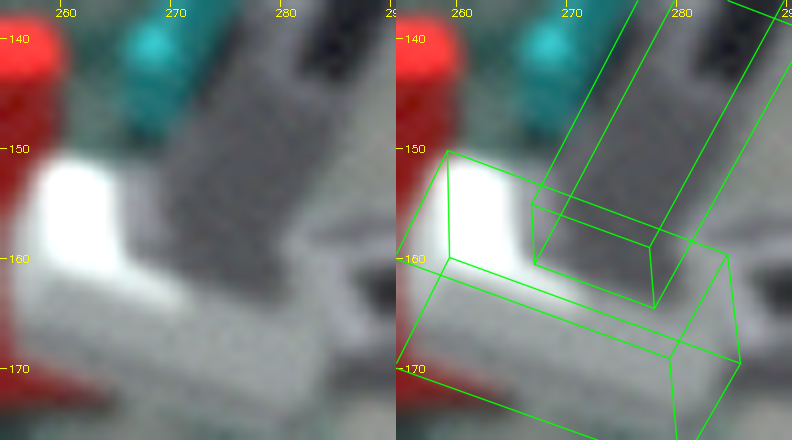

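View pics/z2.png

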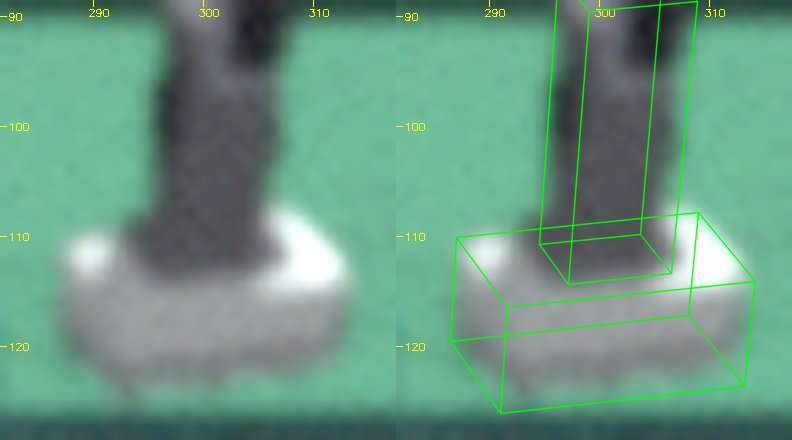

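apply_moves(increments=[{"rx": 0,"ry": 0,"rz": 0,"dx": 0.001,"dy": 0,"dz": -0.003,"grip": 0},{"rx": 0,"ry": 0,"rz": 0,"dx": 0.002,"dy": 0.001,"dz": -0.006,"grip": 0},{"rx": 0,"ry": 0,"rz": 0,"dx": 0.003,"dy": 0,"dz": -0.008,"grip": 0},{"rx": 0,"ry": 0,"rz": 0,"dx": 0.003,"dy": 0,"dz": -0.008,"grip": 0},{"rx": 0,"ry": 0,"rz": 0,"dx": 0.003,"dy": 0,"dz": -0.008,"grip": 0},{"rx": 0,"ry": 0,"rz": 0,"dx": 0.003,"dy": 0,"dz": -0.008,"grip": 0},{"rx": 0,"ry": 0,"rz": 0,"dx": 0.002,"dy": 0,"dz": -0.005,"grip": 0},{"rx": 0,"ry": 0,"rz": 0,"dx": 0.001,"dy": 0,"dz": -0.002,"grip": 0},{"rx": 0,"ry": 0,"rz": 0,"dx": 0,"dy": 0,"dz": 0,"grip": 0},{"rx": 0,"ry": 0,"rz": 0,"dx": 0,"dy": 0,"dz": 0,"grip": 0},{"rx": 0,"ry": 0,"rz": 0,"dx": 0,"dy": 0,"dz": 0,"grip": 0},{"rx": 0,"ry": 0,"rz": 0,"dx": 0,"dy": 0,"dz": 0,"grip": 0}])

```text
t: 8.98
tool_pos: [0.5508, -0.0213, 0.1623]
eef_rot: [[-0.92, -0.02, 0.39], [-0.018, 1.0, 0.008], [-0.391, 0.0, -0.921]]
ft_force: [-0.0, -0.2, -1.1]
gripper_width: 0.025
```

```bash
python3 hand.py aim .0606
```

```text
9.0833 [ 0.5507 -0.0214  0.1622] [[-0.9205, -0.0199, 0.3903], [-0.0182, 0.9998, 0.0081], [-0.3904, 0.0003, -0.9206]] [-0.2 -0.6 -1.8] [-0.032  0.979  0.021] 0.02479406264398587
window [ 0.5744 -0.0209  0.1065] axis z [-0.3903 -0.0081  0.9206]
```

View pics/aim.png

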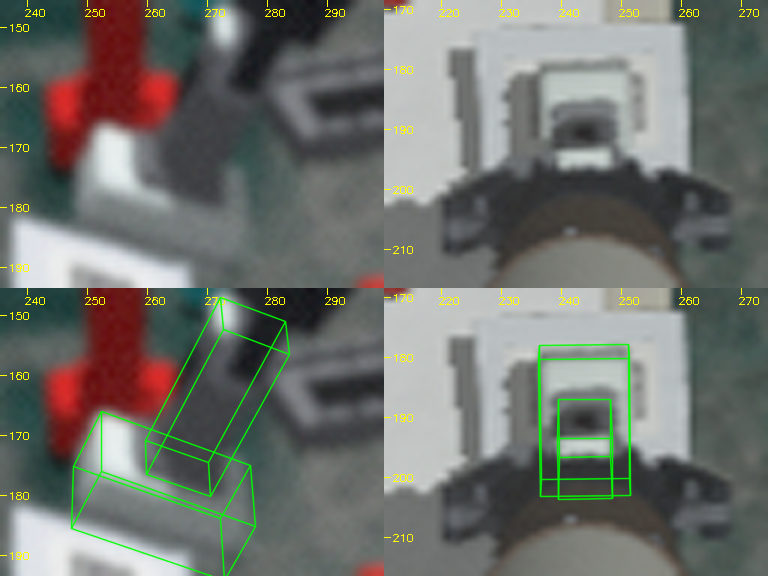

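Run:
```python
import pickle
from h import *
from fit import box,Rz
D=pickle.load(open("f0.pkl","rb"))
o=[]
for X,yaw in (([.515,-.400],-.5),([.588,-.241],0.02)):
    for c in("side","top"):
        cam=Cam(D[c]); w=np.array([*X,0])
        S=[cam.proj(np.array(q)@Rz(yaw).T+w) for q in box(.036,.023,0,.032)+box(.015,.013,.032,.11)]
        o.append(crop(D[c]["color"],cam.proj(w+[0,0,.05])[0],44,48,6,None,S)); o.append(crop(D[c]["color"],cam.proj(w+[0,0,.05])[0],44,48,6,None))
cv2.imwrite("pics/look.png",np.vstack([np.hstack(o[:3]),np.hstack(o[4:7])]))
```

```text
(no output)
```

View pics/look.png

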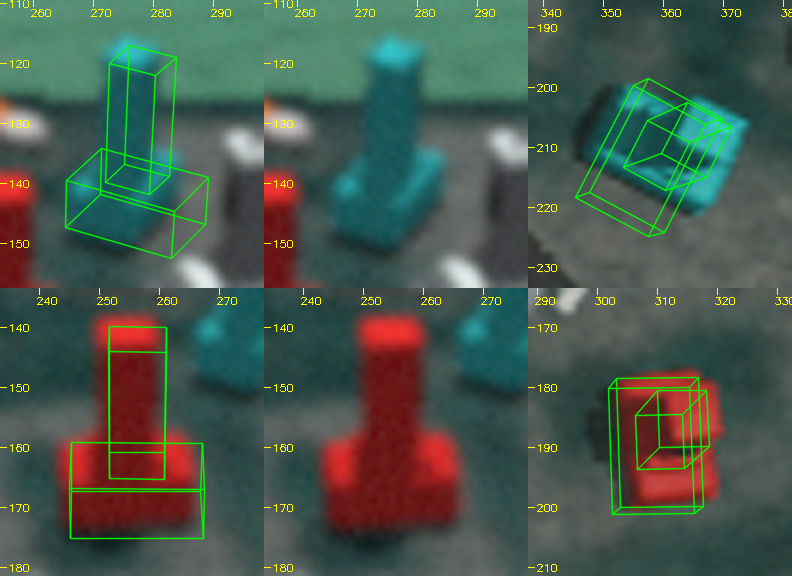

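apply_moves(increments=[{"rx": 0,"ry": 0,"rz": 0,"dx": 0,"dy": 0,"dz": 0,"grip": 0},{"rx": 0,"ry": 0,"rz": 0,"dx": 0,"dy": 0,"dz": 0,"grip": 0},{"rx": 0,"ry": 0,"rz": 0,"dx": 0,"dy": 0,"dz": 0,"grip": 0},{"rx": 0,"ry": 0,"rz": 0,"dx": 0,"dy": 0,"dz": 0,"grip": 0},{"rx": 0,"ry": 0,"rz": 0,"dx": 0,"dy": 0,"dz": 0,"grip": 0},{"rx": 0,"ry": 0,"rz": 0,"dx": 0,"dy": 0,"dz": 0,"grip": 0},{"rx": 0,"ry": 0,"rz": 0,"dx": 0,"dy": 0,"dz": 0,"grip": 0},{"rx": 0,"ry": 0,"rz": 0,"dx": 0,"dy": 0,"dz": 0,"grip": 0},{"rx": 0,"ry": 0,"rz": 0,"dx": 0,"dy": 0,"dz": 0,"grip": 0},{"rx": 0,"ry": 0,"rz": 0,"dx": 0,"dy": 0,"dz": 0,"grip": 0},{"rx": 0,"ry": 0,"rz": 0,"dx": 0,"dy": 0,"dz": 0,"grip": 0},{"rx": 0,"ry": 0,"rz": 0,"dx": 0,"dy": 0,"dz": 0,"grip": 0},{"rx": 0,"ry": 0,"rz": 0,"dx": 0,"dy": 0,"dz": 0,"grip": 0},{"rx": 0,"ry": 0,"rz": 0,"dx": 0,"dy": 0,"dz": 0,"grip": 0},{"rx": 0,"ry": 0,"rz": 0,"dx": 0,"dy": 0,"dz": 0,"grip": 0},{"rx": 0,"ry": 0,"rz": 0,"dx": 0,"dy": 0,"dz": 0,"grip": 0},{"rx": 0,"ry": 0,"rz": 0,"dx": 0,"dy": 0,"dz": 0,"grip": 0},{"rx": 0,"ry": 0,"rz": 0,"dx": 0,"dy": 0,"dz": 0,"grip": 0},{"rx": 0,"ry": 0,"rz": 0,"dx": 0,"dy": 0,"dz": 0,"grip": 0},{"rx": 0,"ry": 0,"rz": 0,"dx": 0,"dy": 0,"dz": 0,"grip": 0}])

```text
t: 10.75
tool_pos: [0.5506, -0.0214, 0.1617]
eef_rot: [[-0.921, -0.02, 0.389], [-0.018, 1.0, 0.008], [-0.389, 0.0, -0.921]]
ft_force: [-0.0, 0.3, -2.3]
gripper_width: 0.0253
```

apply_moves(increments=[{"rx": 0,"ry": 0,"rz": 0,"dx": 0,"dy": 0,"dz": 0,"grip": 0},{"rx": 0,"ry": 0,"rz": 0,"dx": 0,"dy": 0,"dz": 0,"grip": 0},{"rx": 0,"ry": 0,"rz": 0,"dx": 0,"dy": 0,"dz": 0,"grip": 0},{"rx": 0,"ry": 0,"rz": 0,"dx": 0,"dy": 0,"dz": 0,"grip": 0},{"rx": 0,"ry": 0,"rz": 0,"dx": 0,"dy": 0,"dz": 0,"grip": 0},{"rx": 0,"ry": 0,"rz": 0,"dx": 0,"dy": 0,"dz": 0,"grip": 0},{"rx": 0,"ry": 0,"rz": 0,"dx": 0,"dy": 0,"dz": 0,"grip": 0},{"rx": 0,"ry": 0,"rz": 0,"dx": 0,"dy": 0,"dz": 0,"grip": 0},{"rx": 0,"ry": 0,"rz": 0,"dx": 0,"dy": 0,"dz": 0,"grip": 0},{"rx": 0,"ry": 0,"rz": 0,"dx": 0,"dy": 0,"dz": 0,"grip": 0},{"rx": 0,"ry": 0,"rz": 0,"dx": 0,"dy": 0,"dz": 0,"grip": 0},{"rx": 0,"ry": 0,"rz": 0,"dx": 0,"dy": 0,"dz": 0,"grip": 0}])

```text
t: 11.75
tool_pos: [0.5506, -0.0215, 0.1617]
eef_rot: [[-0.921, -0.02, 0.389], [-0.018, 1.0, 0.008], [-0.389, 0.0, -0.921]]
ft_force: [-0.0, 1.0, -1.7]
gripper_width: 0.0251
```

apply_moves(increments=[{"rx": 0,"ry": 0,"rz": 0,"dx": 0,"dy": 0,"dz": 0.005,"grip": 0},{"rx": 0,"ry": 0,"rz": 0,"dx": 0,"dy": 0,"dz": 0.012,"grip": 0},{"rx": -0.001,"ry": 0.04,"rz": 0,"dx": 0,"dy": 0,"dz": 0.016,"grip": 0},{"rx": -0.001,"ry": 0.05,"rz": 0,"dx": 0,"dy": 0.005,"dz": 0.016,"grip": 0},{"rx": -0.001,"ry": 0.06,"rz": 0,"dx": 0,"dy": 0.012,"dz": 0.014,"grip": 0},{"rx": -0.001,"ry": 0.06,"rz": 0,"dx": 0,"dy": 0.018,"dz": 0.008,"grip": 0},{"rx": -0.001,"ry": 0.06,"rz": 0,"dx": 0,"dy": 0.022,"dz": 0.004,"grip": 0},{"rx": -0.001,"ry": 0.06,"rz": 0,"dx": -0.005,"dy": 0.022,"dz": 0,"grip": 0},{"rx": -0.001,"ry": 0.04,"rz": 0,"dx": -0.005,"dy": 0.022,"dz": 0,"grip": 0},{"rx": -0.001,"ry": 0.03,"rz": 0,"dx": -0.005,"dy": 0.022,"dz": 0,"grip": 0},{"rx": 0,"ry": 0,"rz": -0.035,"dx": -0.005,"dy": 0.022,"dz": 0,"grip": 0},{"rx": 0,"ry": 0,"rz": -0.045,"dx": -0.005,"dy": 0.022,"dz": 0,"grip": 0},{"rx": 0,"ry": 0,"rz": -0.05,"dx": -0.005,"dy": 0.022,"dz": 0,"grip": 0},{"rx": 0,"ry": 0,"rz": -0.05,"dx": -0.005,"dy": 0.022,"dz": 0,"grip": 0},{"rx": 0,"ry": 0,"rz": -0.05,"dx": -0.005,"dy": 0.022,"dz": 0,"grip": 0},{"rx": 0,"ry": 0,"rz": -0.04,"dx": -0.005,"dy": 0.016,"dz": 0,"grip": 0},{"rx": 0,"ry": 0,"rz": 0,"dx": -0.005,"dy": 0.011,"dz": 0,"grip": 0},{"rx": 0,"ry": 0,"rz": 0,"dx": 0,"dy": 0.006,"dz": 0,"grip": 0},{"rx": 0,"ry": 0,"rz": 0,"dx": 0,"dy": 0,"dz": 0,"grip": 0},{"rx": 0,"ry": 0,"rz": 0,"dx": 0,"dy": 0,"dz": 0,"grip": 0}])

```text
t: 13.42
tool_pos: [0.5006, 0.2443, 0.2368]
eef_rot: [[-0.969, 0.247, -0.0], [0.247, 0.969, -0.0], [-0.0, -0.0, -1.0]]
ft_force: [0.4, -1.3, -1.5]
gripper_width: 0.0252
```

```bash
python3 hand.py over .0606
```

```text
13.5167 [0.5008 0.2438 0.2367] [[-0.9687, 0.2482, -0.0001], [0.2482, 0.9687, -0.0002], [0.0, -0.0002, -1.0]] [ 0.7 -0.7 -2.4] [-0.015 -0.028  0.006] 0.025270872430782885
window [0.5008 0.2438 0.1761] axis z [1.e-04 2.e-04 1.e+00]
```

View pics/over.png

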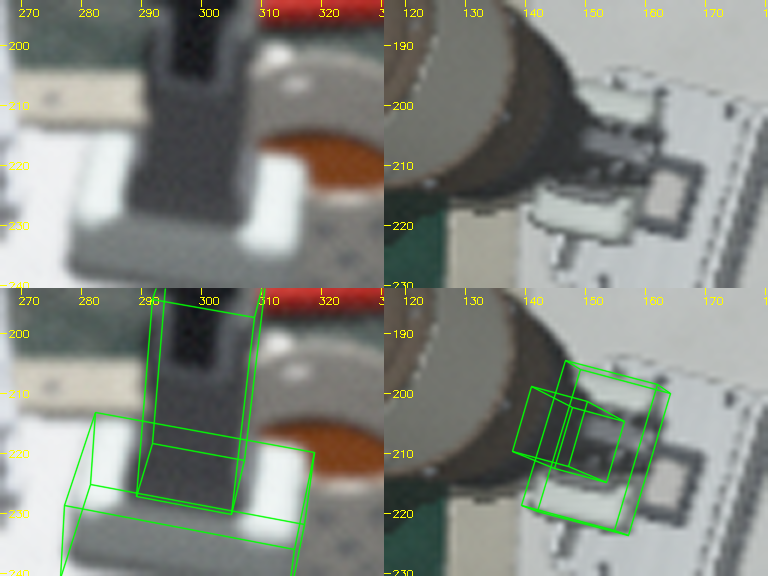

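Run:
```python
import pickle
from h import *
fr,s=pickle.load(open("over.pkl","rb"))
o=[]
for c,u in(("side",(299,222)),("top",(153,208))):
    g=np.clip(fr[c]["color"]*(1.0),0,255).astype(np.uint8)
    o.append(crop(g,u,44,56,9,None))
cv2.imwrite("pics/over2.png",np.hstack(o))
```

```text
(no output)
```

View pics/over2.png

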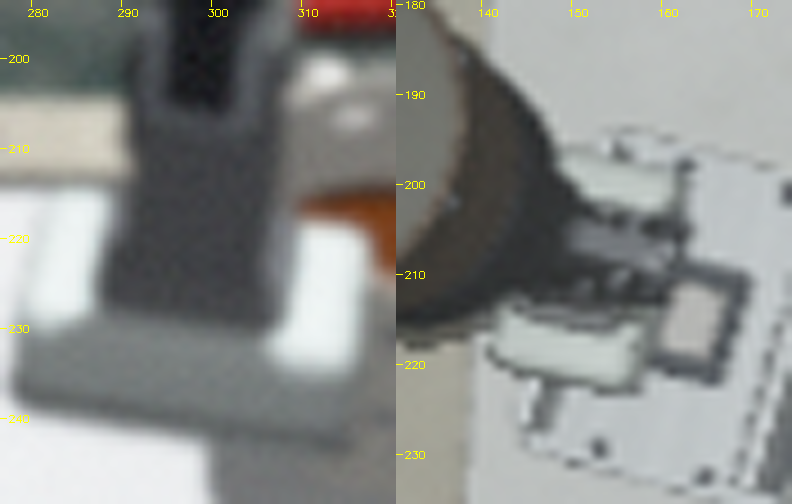

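```bash
cat > f4.py <<'E'
import pickle
from h import *
from fit import box,Rz
from scipy.optimize import least_squares
fr,s=pickle.load(open("over.pkl","rb")); C={c:Cam(fr[c]) for c in fr}
S=lambda a,b:np.array([277+a/9-.5,194+b/9-.5]); T=lambda a,b:np.array([131+(a-396)/9-.5,180+b/9-.5])
X=.036;Y=.023
# line constraints: points on model edges
E=[("side",(X,Y,.032),(-X,Y,.032),[S(100,340),S(200,353),S(300,373)]),
("side",(X,Y,0),(-X,Y,0),[S(60,402),S(180,420),S(290,434)]),
("side",(X,-Y,.032),(X,Y,.032),[S(40,230),S(30,280)]),
("side",(-X,-Y,.032),(-X,Y,.032),[S(370,260),S(363,320)]),
("top",(X,-Y,.032),(-X,-Y,.032),[T(680,190),T(643,370)]),
("top",(-X,Y,.032),(-X,-Y,.032),[T(520,360),T(610,383)]),
("top",(X,Y,.032),(X,-Y,.032),[T(600,150),T(650,162)])]
def res(q,full=False):
    r=[]
    for c,a,b,ps in E:
        A=C[c].proj(np.array([a,b])@Rz(q[3]).T+q[:3]); d=A[1]-A[0]; n=np.array([-d[1],d[0]])/np.linalg.norm(d)
        r.append([(p-A[0])@n for p in ps])
    return r if full else np.concatenate(r)
for sel in (None,):
    q=least_squares(res,[.5,.244,.176,-.2],loss="soft_l1",f_scale=.5).x
    print(q.round(4),np.degrees(q[3])); [print(e[0],np.round(r,2)) for e,r in zip(E,res(q,True))]
o=[]
for c,u in(("side",(299,222)),("top",(153,208))):
    o.append(crop(fr[c]["color"],u,44,56,9,None,[C[c].proj(np.array(g)@Rz(q[3]).T+q[:3]) for g in box(X,Y,0,.032)+box(.015,.013,.032,.11)]))
cv2.imwrite("pics/over3.png",np.hstack(o))
E
python3 f4.py
```

```text
[ 0.5002  0.2399  0.1743 -0.1853] -10.619231640020196
side [0.89 0.74 1.36]
side [-3.87 -3.86 -4.12]
side [-0.69 -0.85]
side [0.15 0.23]
top [ 0.31 -0.07]
top [-0.81 -0.22]
top [-0.16  0.09]
```

View pics/over3.png

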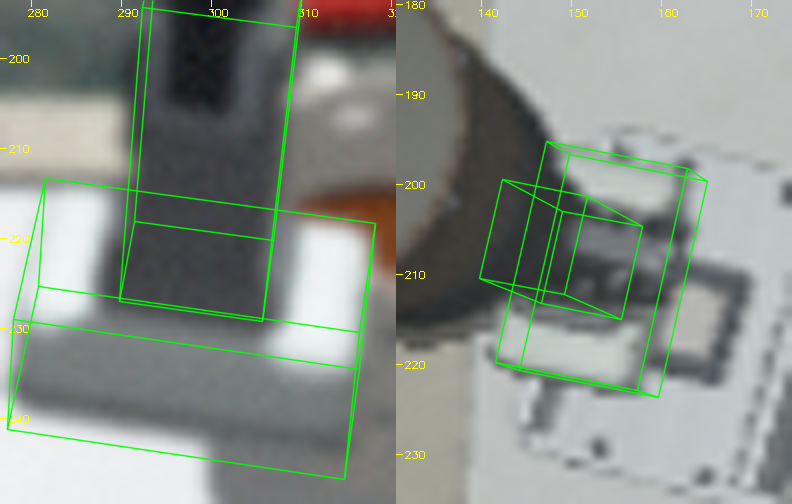

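```bash
cat >> f4.py <<'E'
print("---- no bottom")
E=[e for e in E if not (e[1][2]==0)]
q=least_squares(res,[.5,.244,.176,-.2]).x
print(q.round(4),np.degrees(q[3])); [print(e[0],np.round(r,2)) for e,r in zip(E,res(q,True))]
print("top face centre",q[:3]+[0,0,.032])
for h in (0,.008,.016): print(h,C["side"].proj(np.array([[X,Y,h],[-X,Y,h]])@Rz(q[3]).T+q[:3]).round(1).tolist())
print("img bottom",S(60,402),S(290,434))
o=[]
for c,u in(("side",(299,222)),("top",(153,208))):
    o.append(crop(fr[c]["color"],u,44,56,9,None,[C[c].proj(np.array(g)@Rz(q[3]).T+q[:3]) for g in box(X,Y,0,.032)+box(.015,.013,.032,.11)]))
cv2.imwrite("pics/over4.png",np.hstack(o))
E
python3 f4.py
```

```text
[ 0.5002  0.2399  0.1743 -0.1853] -10.619231640020196
side [0.89 0.74 1.36]
side [-3.87 -3.86 -4.12]
side [-0.69 -0.85]
side [0.15 0.23]
top [ 0.31 -0.07]
top [-0.81 -0.22]
top [-0.16  0.09]
---- no bottom
[ 0.5003  0.2405  0.1722 -0.1909] -10.937764864485903
side [-0.11 -0.31  0.26]
side [-0.53 -0.73]
side [0.17 0.19]
top [ 0.33 -0.17]
top [-0.81 -0.27]
top [-0.22  0.  ]
top face centre [0.50029612 0.24047842 0.20421973]
0 [[277.2, 242.1], [314.6, 247.9]]
0.008 [[277.3, 239.1], [315.0, 244.9]]
0.016 [[277.5, 236.1], [315.4, 241.8]]
img bottom [283.16666667 238.16666667] [308.72222222 241.72222222]
```

View pics/over4.png

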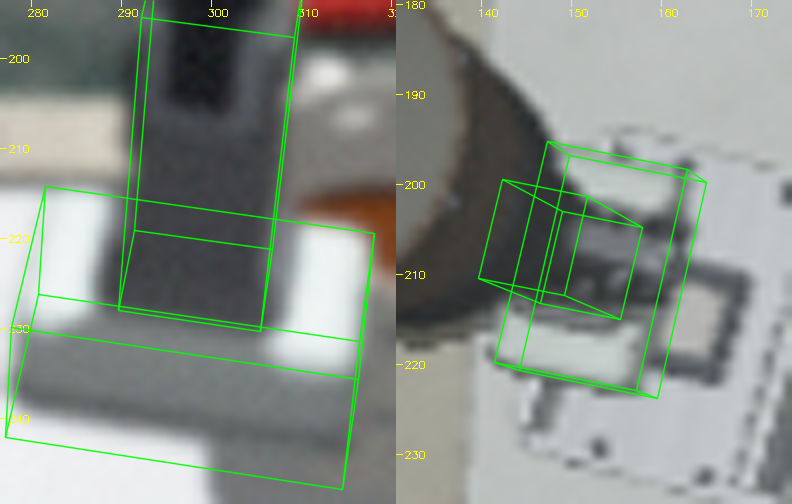

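apply_moves(increments=[{"rx": 0,"ry": 0,"rz": -0.015,"dx": 0,"dy": 0.001,"dz": -0.005,"grip": 0},{"rx": 0,"ry": 0,"rz": -0.025,"dx": 0,"dy": 0.001,"dz": -0.01,"grip": 0},{"rx": 0,"ry": 0,"rz": -0.025,"dx": 0,"dy": 0.001,"dz": -0.014,"grip": 0},{"rx": 0,"ry": 0,"rz": 0,"dx": 0,"dy": 0,"dz": -0.014,"grip": 0},{"rx": 0,"ry": 0,"rz": 0,"dx": 0,"dy": 0,"dz": -0.014,"grip": 0},{"rx": 0,"ry": 0,"rz": 0,"dx": 0,"dy": 0,"dz": -0.014,"grip": 0},{"rx": 0,"ry": 0,"rz": 0,"dx": 0,"dy": 0,"dz": -0.012,"grip": 0},{"rx": 0,"ry": 0,"rz": 0,"dx": 0,"dy": 0,"dz": -0.01,"grip": 0},{"rx": 0,"ry": 0,"rz": 0,"dx": 0,"dy": 0,"dz": -0.007,"grip": 0},{"rx": 0,"ry": 0,"rz": 0,"dx": 0,"dy": 0,"dz": -0.004,"grip": 0},{"rx": 0,"ry": 0,"rz": 0,"dx": 0,"dy": 0,"dz": 0,"grip": 0},{"rx": 0,"ry": 0,"rz": 0,"dx": 0,"dy": 0,"dz": 0,"grip": 0},{"rx": 0,"ry": 0,"rz": 0,"dx": 0,"dy": 0,"dz": 0,"grip": 0}])

```text
t: 14.6
tool_pos: [0.5011, 0.2479, 0.1335]
eef_rot: [[-0.951, 0.31, 0.001], [0.31, 0.951, 0.001], [-0.001, 0.001, -1.0]]
ft_force: [0.6, -0.5, -1.5]
gripper_width: 0.0255
```

```bash
python3 hand.py low1 .0606
python3 - <<'E'
import pickle
from h import *
fr,s=pickle.load(open("low1.pkl","rb"))
o=[]
for c in("side","top"):
    uv=Cam(fr[c]).proj(np.array([.5,.245,.06]))[0]; print(c,uv, int(uv[0]-28),int(uv[1]-32))
    o.append(crop(fr[c]["color"],uv,56,64,7,None))
cv2.imwrite("pics/low1b.png",np.hstack(o))
E
```

```text
14.7 [0.501  0.2479 0.1335] [[-0.9507, 0.31, 0.0013], [0.31, 0.9507, 0.001], [-0.0009, 0.0013, -1.0]] [ 0.9 -0.4 -2.4] [0.017 0.021 0.023] 0.025000842353463518
window [0.501  0.248  0.0729] axis z [-0.0013 -0.001   1.    ]
side [293.70089019 276.25051618] 265 244
top [160.83592708 213.90945618] 132 181
```

View pics/low1b.png

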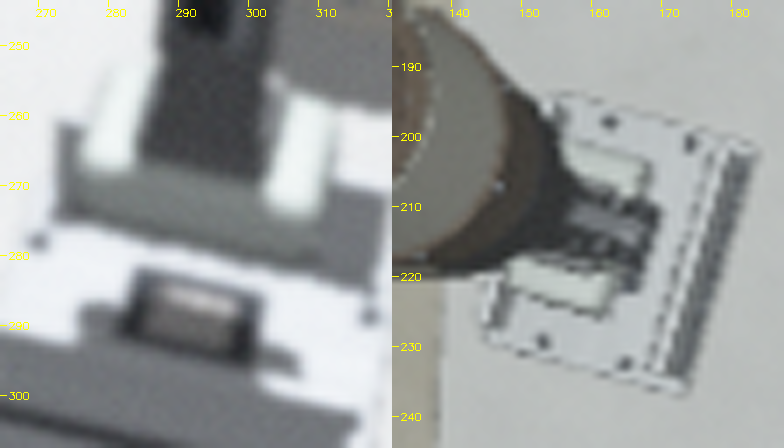

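```bash
cat > f5.py <<'E'
import pickle
from h import *
from fit import box,Rz,sh
from scipy.optimize import least_squares
fr,s=pickle.load(open("low1.pkl","rb")); C={c:Cam(fr[c]) for c in fr}
S=lambda a,b:np.array([265+a/7-.5,244+b/7-.5]); T=lambda a,b:np.array([132+(a-392)/7-.5,181+b/7-.5])
X=.036;Y=.023
E=[("side",(X,Y,.032),(-X,Y,.032),[S(100,168),S(180,187),S(300,213)]),
("side",(X,-Y,.032),(X,Y,.032),[S(98,90),S(84,140)]),
("side",(-X,-Y,.032),(-X,Y,.032),[S(333,130),S(325,190)]),
("top",(X,-Y,.032),(-X,-Y,.032),[T(650,172),T(610,312)]),
("top",(-X,Y,.032),(-X,-Y,.032),[T(520,291),T(600,316)]),
("top",(X,Y,.032),(X,-Y,.032),[T(580,148),T(640,165)])]
def res(q,full=False):
    r=[]
    for c,a,b,ps in E:
        A=C[c].proj(np.array([a,b])@Rz(q[3]).T+q[:3]); d=A[1]-A[0]; n=np.array([-d[1],d[0]])/np.linalg.norm(d)
        r.append([(p-A[0])@n for p in ps])
    return r if full else np.concatenate(r)
q=least_squares(res,[.5,.244,.07,-.25]).x
print(q.round(4),np.degrees(q[3])); [print(e[0],np.round(r,2)) for e,r in zip(E,res(q,True))]
nq=[.5004,.2451,-.2489]
nest=sh(box(.055,.003,.01,.05),(0,.042,0))+sh(box(.055,.003,.01,.05),(0,-.042,0))+box(.013,.0095,.016,.022)
o=[]
for c in("side","top"):
    uv=C[c].proj(np.array([.5,.245,.06]))[0]
    o.append(crop(fr[c]["color"],uv,56,64,7,None,[C[c].proj(np.array(g)@Rz(q[3]).T+q[:3]) for g in box(X,Y,0,.032)]+[C[c].proj(np.array(g)@Rz(nq[2]).T+[nq[0],nq[1],0]) for g in nest]))
cv2.imwrite("pics/low2.png",np.hstack(o))
E
python3 f5.py
```

```text
[ 0.5001  0.2436  0.0698 -0.2596] -14.873182291742243
side [-0.12  0.08  0.02]
side [ 0.21 -0.02]
side [0.95 0.33]
top [ 0.16 -0.14]
top [-0.23  0.19]
top [1.1  1.19]
```

View pics/low2.png

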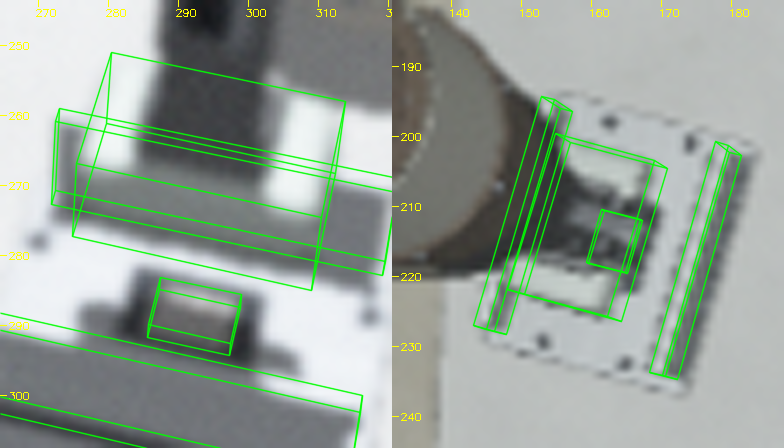

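apply_moves(increments=[{"rx": 0,"ry": 0,"rz": 0,"dx": 0,"dy": -0.001,"dz": -0.003,"grip": 0},{"rx": 0,"ry": 0,"rz": 0,"dx": 0,"dy": 0,"dz": -0.005,"grip": 0},{"rx": 0,"ry": 0,"rz": 0,"dx": 0,"dy": 0,"dz": -0.006,"grip": 0},{"rx": 0,"ry": 0,"rz": 0,"dx": 0,"dy": 0,"dz": -0.006,"grip": 0},{"rx": 0,"ry": 0,"rz": 0,"dx": 0,"dy": 0,"dz": -0.006,"grip": 0},{"rx": 0,"ry": 0,"rz": 0,"dx": 0,"dy": 0,"dz": -0.005,"grip": 0},{"rx": 0,"ry": 0,"rz": 0,"dx": 0,"dy": 0,"dz": -0.003,"grip": 0},{"rx": 0,"ry": 0,"rz": 0,"dx": 0,"dy": 0,"dz": -0.001,"grip": 0},{"rx": 0,"ry": 0,"rz": 0,"dx": 0,"dy": 0,"dz": 0,"grip": 0},{"rx": 0,"ry": 0,"rz": 0,"dx": 0,"dy": 0,"dz": 0,"grip": 0},{"rx": 0,"ry": 0,"rz": 0,"dx": 0,"dy": 0,"dz": 0,"grip": 0},{"rx": 0,"ry": 0,"rz": 0,"dx": 0,"dy": 0,"dz": 0,"grip": 0},{"rx": 0,"ry": 0,"rz": 0,"dx": 0,"dy": 0,"dz": 0,"grip": 0},{"rx": 0,"ry": 0,"rz": 0,"dx": 0,"dy": 0,"dz": 0,"grip": 0}])

```text
t: 15.87
tool_pos: [0.5007, 0.2466, 0.0979]
eef_rot: [[-0.951, 0.31, 0.0], [0.31, 0.951, 0.0], [-0.0, 0.0, -1.0]]
ft_force: [-1.0, 0.3, -1.3]
gripper_width: 0.025
```

```bash
python3 hand.py fin .0606
python3 - <<'E'
import pickle
from h import *
fr,s=pickle.load(open("fin.pkl","rb"))
o=[]
for c in("side","top"):
    uv=Cam(fr[c]).proj(np.array([.5,.245,.06]))[0]
    o.append(crop(fr[c]["color"],uv,56,64,7,None))
cv2.imwrite("pics/finb.png",np.hstack(o))
cv2.imwrite("pics/fins.png",cv2.resize(fr["side"]["color"],(768,576)))
E
```

```text
15.9667 [0.5006 0.2466 0.0978] [[-0.9507, 0.3101, 0.0001], [0.3101, 0.9507, 0.0001], [-0.0001, 0.0002, -1.0]] [ 0.2 -0.4 -2.3] [ 0.015  0.009 -0.001] 0.0256199836594183
window [0.5006 0.2466 0.0372] axis z [-1.e-04 -1.e-04  1.e+00]
```

View pics/finb.png

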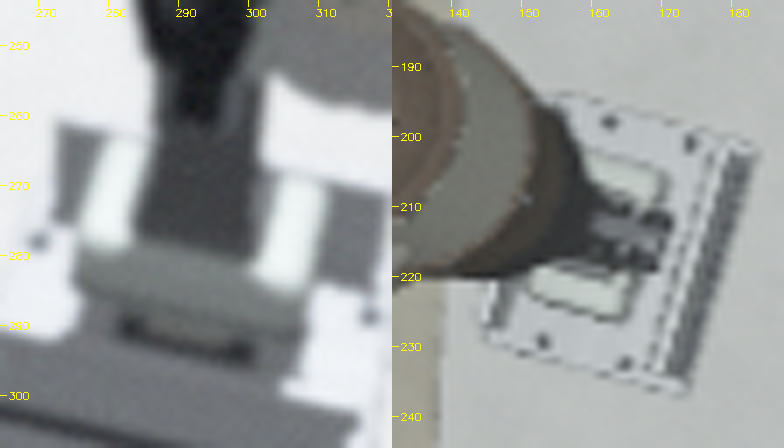

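View pics/fins.png

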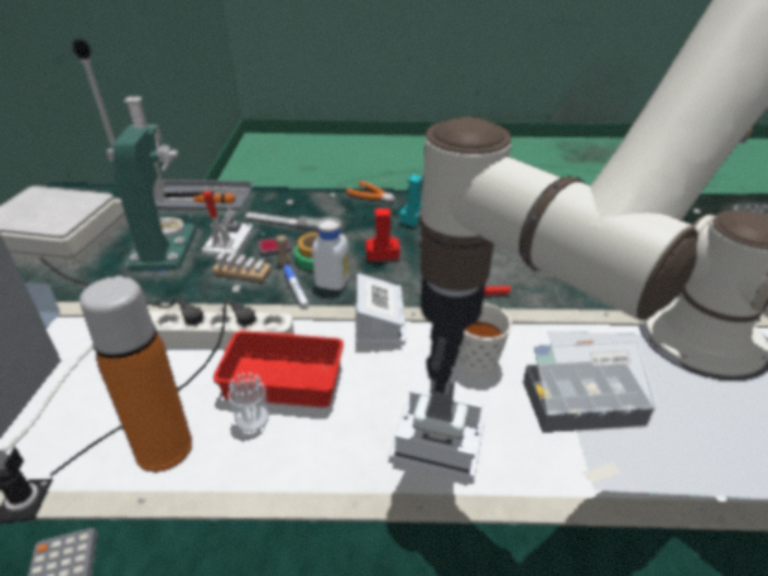

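Run:
```python
from fit import *
N={"side":[((.055,-.039,.05),(79,32)),((-.055,-.039,.05),(364,95)),((.055,.045,.05),(25,212)),((-.055,.045,.05),(338,288))],
"top":[((.055,-.045,.05),(686,122)),((-.055,-.045,.05),(634,305)),((.055,.039,.05),(535,80)),((-.055,.039,.05),(480,265))]}
def res(q):
    return np.concatenate([(C[c].proj(np.array([p for p,_ in L])@Rz(q[2]).T+[q[0],q[1],q[3]])-np.array([px("ns",c,u) for _,u in L])).ravel() for c,L in N.items()])
print(least_squares(res,[.5,.245,-.25,0],loss="soft_l1").x.round(4))
p=[(.042,.056,0),(.042,-.056,0),(-.042,-.056,0),(-.042,.056,0)]
L={"side":list(zip(p,[(95,205),(97,55),(272,105),(288,262)])),"top":list(zip(p,[(487,108),(690,108),(693,260),(485,258)]))}
def res(q):
    return np.concatenate([(C[c].proj((np.array([p for p,_ in M])@RL.T)@Rz(q[2]).T+[q[0],q[1],q[3]])-np.array([px("ls",c,u) for _,u in M])).ravel() for c,M in L.items()])
print(least_squares(res,[.5945,-.02,0,.06],loss="soft_l1").x.round(4))
```

```text
[ 0.5002  0.244  -0.2482 -0.0029]
[ 0.5942 -0.0192  0.0233  0.0623]
```

Run:
```python
from bench import ctrl
s=ctrl.observe(); print(s["t"],s["tool_pos"].round(4),abs(s["joint_vel"]).max().round(3),s["gripper_width"]); print(ctrl.sign_off())
```

```text
15.9667 [0.5006 0.2466 0.0978] 0.098 0.0256199836594183
the job is handed in; nothing more can be done
None
```

I carried out all the steps and handed the job in at t = 15.97 s. The sign-off reports no verdict, so the figures below come from my own checks.

- **Grasp:** I pinched the grey reader's grip across its 26 mm side at 60 N and lifted it straight out of the dock. I left the red and turquoise look-alikes alone.
- **Label:** I held the window about 51 mm from the label centre and square to it within about 0.2°, for roughly 3 s. The position held steady to under 1 mm.
- **Carry and nest:** I lifted the reader clear of everything, crossed with its underside about 0.18 m up, and lowered it between the guards. It is still gripped (opening 25 mm), level and still.
- **Final height:** From the arm's position, the window is 15.2 mm above the clip. A camera fit of the reader higher up read about 3 mm lower. The same fit also put the nest about 3 mm low, so I trusted the arm's value.
- **Centring:** Camera and arm disagree by a few millimetres across the guards (about −2 mm and +2 to +3 mm). That is well inside the 16 mm clearance on each side.
- **Turn in the fingers:** The reader sat about 4° turned in the fingers, so I turned the tool to compensate. The camera then measured −14.9° for the reader against −14.3° for the nest.
- **Unexplained mismatch:** The head looks shorter at its lower edge than a plain box model would. I took this as the head's shape, not a slip, but could not confirm it.
- **Contact:** Force readings stayed low at every check, and the last side picture shows the bin, bottle and mug where they started. I saw no sign of the marker moving but did not measure it.

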